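Refit the filter wheel on its splined hub

TASK

Refit the toothed filter wheel on the microscope's drive unit: turn it so that the wide slot in its bore (the side with the flag on the rim) meets the hub's wide spline (the side with the pointer), slide it down until it sits flat and fully home on the hub's flange, and let go. Leave the other things on the bench where they are.

Things in the scene. Friction and masses are not known exactly. Their poses are not given: they have to be found in the camera images.
- cog_centre (a point): Centre of the loose dark grey metal filter wheel (0.18 to 0.34 kg), on its axis, 14 mm above its underside. It lies flat on the table, collar up: a toothed web 100 mm across, 8 mm thick from the underside up, with a round collar in the middle, 56 mm outside diameter, 28 mm high in all; the 20 mm above the web are free to grasp. z up along the bore, x from the axis towards the master slot.
- cog_bore (a point): The wheel's bore, on the axis at the collar's top, 28 mm above the underside; axes as the wheel's. It runs right through: 27 mm diameter with four slots 90 degrees apart that reach out to 43 mm diameter; the master slot (towards x) is 17 mm wide, the other three 9 mm.
- cog_flag (a point): Outer end of the flag, 64 mm from the wheel's axis, 4 mm above its underside: a flat tab 14 mm wide, 8 mm thick that juts from the toothed rim on the master slot's side.
- hub_seat (a point): Centre of the flat top of the steel hub's flange (64 mm diameter) on which the wheel must rest: 60 mm above the table, fixed, does not turn. z up along the hub, x from the axis towards the wide master spline. With the wheel home, its centre is 14 mm above this point and the x axes agree; it has about 1.5 mm play sideways and beside each spline (about 0.08 rad in turn).
- hub_top (a point): Top of the hub, on its axis 35 mm above the flange; axes as the hub's. Core 24 mm diameter, straight for 28 mm above the flange, then a 7 mm cone narrowing to 17 mm that centres the bore before the splines meet. Four splines 90 degrees apart reach out to 38 mm diameter and rise 25 mm above the flange, tops rounded: the master (towards x) 14 mm wide, the others 6 mm.
- hub_pointer (a point): Outer end of the hub's pointer, 74 mm from its axis: a steel bar 10 mm wide, its top 3 mm below the flange's top, that juts out on the master spline's side.
- drive: White drive unit under the hub, a fixed box 150 x 150 x 50 mm, origin at the centre of its underside; the hub may stand up to 15 mm from its middle and need not be square to it.
- pinion: Bystander: small steel pinion, 47 mm across, 18 mm high, without bore splines; origin at its underside, to be left alone
- driver: Bystander: screwdriver, 160 mm long, lying; origin at its underside, to be left alone
- objective: Bystander: dark objective lens standing upright, 34 mm across, 45 mm high; origin at its underside, to be left alone
- dropper: Bystander: small white dropper bottle, 34 mm across, 75 mm high; origin at its underside, to be left alone
- dish: Bystander: shallow glass dish, 60 mm across, 15 mm high; origin at its underside, to be left alone
- spacer: Bystander: thin dark spacer ring, 48 mm across, 6 mm high; origin at its underside, to be left alone
- jar: Bystander: amber jar with black lid, 60 mm across, 70 mm high; origin at its underside, to be left alone

How it is judged (in metres and radians):
At the end, for the whole second after the job is handed in: The filter wheel sits on the hub flange: within 3 mm of fully home, within 4 mm of the hub's axis, level within 0.06 rad, its master slot on the master spline (within 0.2 rad), released and at rest (z of cog_centre in the frame of hub_seat between 0.011 and 0.017 m and horizontal distance between cog_centre and hub_seat below 0.004 m and angle between cog_centre's own z axis and vertical below 0.06 rad and angle between the x axis of cog_centre and the x axis of hub_seat, either way round below 0.2 rad and linear speed of cog below 0.02 m/s); the robot touches nothing.
It fails at once if a bystander is shoved more than 40 mm (distance of any of pinion, driver, objective, dropper, dish, spacer, jar from where it was at the start of the episode above 0.04 m).
It also fails if it takes over 37 s, if anything falls off the work surface, if the arm or the gripper's body presses on something with over 40 N, if the wrist force passes 120 N, or if a joint passes its speed limit or range.

ROBOT

A 6-joint arm with a two-finger parallel gripper is mounted at the origin on the work surface. World frame = base frame: x ahead of the robot, y to its left, z up, the work surface at z = 0. Lengths are in mm, angles in rad, forces in N, time in s.
With the tool pointing down it reaches from about 350 to 950 mm from the base axis. Payload 17.4 kg.
Tool frame: the origin (TCP) lies at the centre of the arm's flange, where the gripper is bolted on; the fingertips stand 186 mm ahead of it and the grasp point (between the pads) lies 167 mm ahead of it; z points along the fingers, y is the line along which they close (so a half turn about z gives the same grasp; the last joint's range is limited). The gripper opens to 93 mm and grips with 3 to 60 N. Pads are 15 mm wide; open, the fingers measure 128 mm over their backs; the gripper's body (75 mm by 188 mm) begins 65 mm behind the grasp point.
Start: joints at [1.25, 0.116, 1.442, -0, 1.584, -0.038], TCP at [188.364, 648.192, 404.746] pointing down, gripper open.
Joint ranges: [-2.83, 2.83], [-0.83, 2.19], [0.07, 2.5], [-1.14, 4.28], [0.01, 3], [-2.97, 2.97]. Speed limits (rad/s): [1.89, 1.89, 2.22, 3.14, 3.14, 3.14].

INTERFACE

Orientations are given as a rotation vector (axis times angle).
In Python, from bench import manip gives the robot as it stands.
- The arm moves only by the tool arm_command, never from a script. Its argument "targets" is a list of rows, each a list of 3 entries, a list of its own where there are three numbers: the opening, from 0 (shut) to 1 (fully open), then the shift along the tool's x, y, z in cm, then the turn, a rotation vector about the tool's x, y, z in rad. A call has 1 to 20 rows; each row shifts and turns the commanded pose from where the row before left it, along the tool's axes as they then stand; what a row does not reach is not made up. A row lasts 1/8 s, in which the tool goes at most 62.5 mm and 10.7 degrees, less where a joint would pass 70% of its speed; a pose out of reach is approached as far as the arm can. A call with a gripper value outside its range is refused whole. The fingers move at their own pace and stop on an object; the grip force is fixed at half the most. Time passes only in rows, so rows that do not move let the fingers close. It gives the time, the measured TCP pose, the force, the opening and the grip force at its end, in the units of the state.
- manip.get_state(): the state, without advancing time (a new reading comes with each control period).
- manip.capture(name): name is "scene" or "top"; returns the picture (420x560x3 uint8, blue, green, red); there is no depth.
- manip.camera_params(name): a dict with "K" (3x3 intrinsics, pixels), "rvec" (rotation vector, rad) and "tvec" (3), from world to camera coordinates, as OpenCV has them. Camera axes: x right, y down, z forward; pixel columns grow to the right and rows downward; lengths in mm; the calibration is good to about 2 mm. A picture is of the moment at which its call begins. camera_params takes no time and is no camera call.
- manip.job_done(): hands the job in; it is judged then, once.
The state is a dict: "t": time; "qpos": joint angles; "joint_velocities": joint speeds; "effort": joint torques, N m; "eef_pos": TCP position; "eef_rot": TCP orientation; "wrist_force": force on the tool from outside, world axes, zero at the start; "torque": the same for the moment, N m; "grip_width": finger opening in mm; "grip_force": force on a finger pad.
Only numpy, scipy, OpenCV 4.12 (cv2) and the standard library are available. Lean on these libraries where they do the work, as an engineer would, in place of code of your own. Each camera call takes 0.05 s, during which the arm holds its last target. There are 200 camera calls.

## Working session

There is one attempt and no reset: what is moved stays moved. The work goes in short steps, Python scripts to look and compute and a tool call to move; the robot and the scene stay as the last step left them, time stands still between calls to the robot, and variables do not carry over. Pictures are saved under pics/ and viewed, at most 10 in all, crops included, and the job is handed in when it is done.

Besides the shell and the picture viewer there is one more tool, called after ">>>" as a command line: name --argument value ..., lists and objects as JSON in quotes. arm_command: Moves the arm, as the interface text tells. Its arguments: {"type":"object","properties":{"targets":{"type":"array"}},"required":["targets"]}

```bash
mkdir -p pics
cat > h.py <<'E'
import numpy as np, cv2
from bench import manip
def cam(n):
    p=manip.camera_params(n); K=np.array(p["K"],float).reshape(3,3); R=cv2.Rodrigues(np.array(p["rvec"],float))[0]; t=np.array(p["tvec"],float).ravel()
    return K,R,t
def ray(n,uv,z):
    K,R,t=cam(n); c=-R.T@t; d=R.T@np.linalg.inv(K)@np.array([uv[0],uv[1],1.]); return c+d*(z-c[2])/d[2]
def proj(n,X):
    K,R,t=cam(n); p=K@(R@np.array(X,float)+t); return p[:2]/p[2]
E
python3 - <<'E'
from h import *
for n in("top","scene"):
    im=manip.capture(n); cv2.imwrite(f"pics/{n}0.png",im)
    K,R,t=cam(n); print(n,K.tolist(),(-R.T@t).round(), R.round(2).tolist())
s=manip.get_state(); print(s)
E
```

```text
top [[505.2898773259512, 0.0, 280.1757307062594], [0.0, 505.2898773259512, 202.63616529603334], [0.0, 0.0, 1.0]] [ 461.   10. 1101.] [[0.01, -1.0, 0.0], [-0.99, -0.01, -0.14], [0.14, 0.0, -0.99]]
scene [[466.50068217916083, 0.0, 279.31641359352534], [0.0, 466.50068217916083, 207.999765361301], [0.0, 0.0, 1.0]] [1054.  421.  824.] [[-0.67, 0.74, -0.02], [0.58, 0.52, -0.63], [-0.45, -0.43, -0.78]]
{'t': 0.1, 'qpos': array([ 1.25021407e+00,  1.16421704e-01,  1.44218016e+00, -1.66968386e-05,
        1.58402101e+00, -3.77949800e-02]), 'joint_velocities': array([ 0.00067127, -0.00053976,  0.00044214, -0.00110735, -0.00060999,
        0.00011043]), 'effort': array([ 1.32314453e-03, -7.22889805e+01, -6.23869801e+01,  7.81257916e-02,
        2.27004988e-02, -8.42589725e-05]), 'eef_pos': array([188.35678257, 648.19425044, 404.10127969]), 'eef_rot': array([-4.42699319e-01, -3.11007535e+00,  1.59694569e-03]), 'wrist_force': array([-0.09899572,  0.70258034, -0.17732098]), 'torque': array([-0.03153636,  0.01453303, -0.02606178]), 'grip_force': 0.0, 'grip_width': 93.0609675741133}
```

View pics/top0.png

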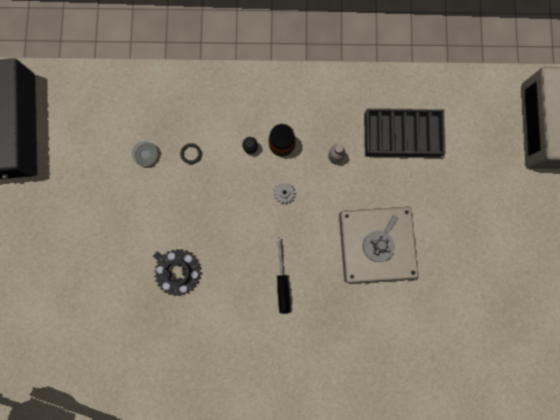

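View pics/scene0.png

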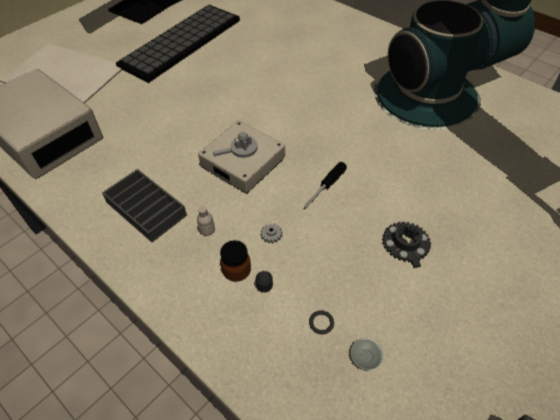

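The top view shows the wheel at about (178,272) with its flag at about (157,256). The hub is at about (379,246) and its pointer runs to about (394,220). Next I measure both and look at enlarged crops.

Run:
```python
from h import *
im=manip.capture("top")
a=cv2.resize(im[235:310,140:220],None,fx=5,fy=5,interpolation=cv2.INTER_CUBIC)
b=cv2.resize(im[208:283,340:420],None,fx=5,fy=5,interpolation=cv2.INTER_CUBIC)
cv2.imwrite("pics/crop.png",np.hstack([a,b]))
g=cv2.cvtColor(im,cv2.COLOR_BGR2GRAY)
print(ray("top",(178,272),14),ray("top",(157,256),4),ray("top",(379,246),60),ray("top",(394,219),57))
# wheel silhouette: dark + closed
roi=np.zeros_like(g);roi[235:312,140:215]=1
m=((g<75)&(roi>0)).astype(np.uint8)
m=cv2.morphologyEx(m,cv2.MORPH_CLOSE,np.ones((7,7)))
cs,_=cv2.findContours(m,cv2.RETR_EXTERNAL,cv2.CHAIN_APPROX_NONE); c=max(cs,key=cv2.contourArea)
P=np.array([ray("top",p[0],6)[:2] for p in c]); 
ctr=np.median(P,0)
for _ in range(20):
    r=np.linalg.norm(P-ctr,axis=1); k=r<53
    A=np.c_[2*P[k],np.ones(k.sum())]; s=np.linalg.lstsq(A,(P[k]**2).sum(1),rcond=None)[0]; ctr=s[:2]
R=np.sqrt(s[2]+ctr@ctr); r=np.linalg.norm(P-ctr,axis=1); F=P[r>57]
print("wheel",ctr,R,"rmax",r.max(),"n",len(F)); f=F.mean(0)-ctr; print("flag ang",np.arctan2(f[1],f[0]))
```

```text
[464.38210557 227.0090241   14.        ] [498.10422498 275.72957213   4.        ] [ 521.980088   -193.16786737   60.        ] [ 578.49388982 -225.80254235   57.        ]
wheel [464.13765944 227.4906422 ] 46.195368795664365 rmax 65.15005945511952 n 9
flag ang 0.9345347299678105
```

View pics/crop.png

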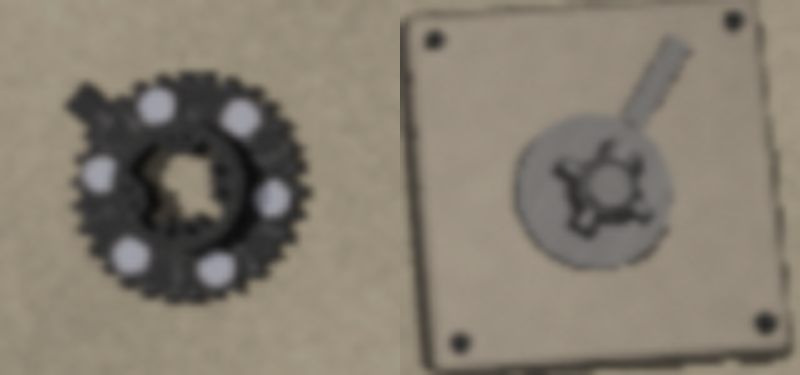

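The left crop shows the wheel, with its flag at the upper left and six pale windows. The right crop shows the hub flange at about (379.4,246.4) and the pointer tip at about (395.4,216.4). I refine both with the windows' ring and a flange mask.

```bash
cat > hub.py <<'E'
from h import *
def flange(im):
    hsv=cv2.cvtColor(im,cv2.COLOR_BGR2HSV); S=cv2.GaussianBlur(hsv[...,1],(3,3),0)
    roi=np.zeros(S.shape,np.uint8); roi[212:278,348:412]=1
    m=((S<28)&(roi>0)).astype(np.uint8)
    m=cv2.morphologyEx(m,cv2.MORPH_CLOSE,np.ones((5,5)))
    cs,_=cv2.findContours(m,cv2.RETR_EXTERNAL,cv2.CHAIN_APPROX_NONE); c=max(cs,key=cv2.contourArea)
    return np.array([ray("top",p[0],60)[:2] for p in c])
def circ(P,c,lo,hi):
    for _ in range(20):
        r=np.linalg.norm(P-c,axis=1); k=(r<hi)&(r>lo)
        s=np.linalg.lstsq(np.c_[2*P[k],np.ones(k.sum())],(P[k]**2).sum(1),rcond=None)[0]; c=s[:2]
    return c,np.sqrt(s[2]+c@c)
E
python3 - <<'E'
from hub import *
im=manip.capture("top")
hsv=cv2.cvtColor(im,cv2.COLOR_BGR2HSV); print("S flange/box/ptr",hsv[255,370:374,1],hsv[225,352:356,1],hsv[225,388:394,1])
P=flange(im); c,R=circ(P,np.array([521.,-194.]),24,37); r=np.linalg.norm(P-c,axis=1)
F=P[r>50]; print("hub",c,R,"rmax",r.max(),len(F)); 
if len(F): f=F.mean(0)-c; print("ptr ang",np.arctan2(f[1],f[0]))
# windows
w=((hsv[...,0]>105)&(hsv[...,0]<150)&(hsv[...,2]>120)).astype(np.uint8); w[:235]=0;w[312:]=0;w[:,:140]=0;w[:,215:]=0
n,l,st,ct=cv2.connectedComponentsWithStats(w)
W=np.array([ray("top",ct[i],8)[:2] for i in range(1,n) if st[i,4]>8]); print(len(W)); 
c,R=circ(W,W.mean(0),0,99); print("wheel",c,R,np.sort(np.arctan2(*(W-c).T[::-1])))
E
```

```text
S flange/box/ptr [11 11 11 11] [41 41 43 42] [16 13 13 13 16 30]
hub [ 522.71826273 -191.72822959] 31.2943995332319 rmax 72.32594011114 21
ptr ang -0.532430222595528
6
wheel [464.50255594 230.48345085] 37.467979788782905 [-2.75486379 -1.69091296 -0.64553335  0.39520912  1.44500561  2.47963101]
```

```bash
cat > plan.py <<'E'
import sys; from h import *
def plan(X,yaw=None):
    s=manip.get_state(); R=cv2.Rodrigues(np.array(s["eef_rot"]))[0]
    d=R.T@(np.array(X)-s["eef_pos"])/10; y=np.arctan2(R[1,1],R[0,1])
    print("t",s["t"],"pos",s["eef_pos"].round(1),"yaw",y.round(4),"tiltz",R[:,2].round(4),"q",s["qpos"].round(2),"shift cm",d.round(3),"turn z",None if yaw is None else round(y-yaw,4),"F",s["wrist_force"].round(1),"w",round(s["grip_width"],1))
if __name__=="__main__":
    a=list(map(float,sys.argv[1:])); plan(a[:3],a[3] if len(a)>3 else None)
E
python3 plan.py 464.5 230.5 260
```

```text
t 0.2 pos [188.4 648.2 404.3] yaw 1.288 tiltz [-2.e-04 -7.e-04 -1.e+00] q [ 1.25  0.12  1.44 -0.    1.58 -0.04] shift cm [-38.173 -32.395  14.452] turn z None F [ 1.1  0.9 -0.3] w 93.1
```

>>> arm_command --targets '[[1, [-2.73, -2.31, 1.03], [0, 0, 0]], [1, [-2.73, -2.31, 1.03], [0, 0, 0]], [1, [-2.73, -2.31, 1.03], [0, 0, 0]], [1, [-2.73, -2.31, 1.03], [0, 0, 0]], [1, [-2.73, -2.31, 1.03], [0, 0, 0]], [1, [-2.73, -2.31, 1.03], [0, 0, 0]], [1, [-2.73, -2.31, 1.03], [0, 0, 0]], [1, [-2.73, -2.31, 1.03], [0, 0, 0]], [1, [-2.73, -2.31, 1.03], [0, 0, 0]], [1, [-2.73, -2.31, 1.03], [0, 0, 0]], [1, [-2.73, -2.31, 1.03], [0, 0, 0]], [1, [-2.73, -2.31, 1.03], [0, 0, 0]], [1, [-2.73, -2.31, 1.03], [0, 0, 0]], [1, [-2.73, -2.31, 1.03], [0, 0, 0]], [1, [0, 0, 0], [0, 0, 0]], [1, [0, 0, 0], [0, 0, 0]]]'

```text
t: 2.2
eef_pos: [465.0, 231.2, 260.7]
eef_rot: [-0.443, -3.11, -0.0]
wrist_force: [0.2, -0.6, -0.1]
grip_width: 92.9
grip_force: 0.0
```

```bash
python3 plan.py 464.5 230.5 196.5
python3 - <<'E'
from h import *
im=manip.capture("scene"); cv2.imwrite("pics/s1.png",cv2.resize(im[150:330,320:560],None,fx=3,fy=3))
E
```

```text
t 2.2 pos [465.  231.2 260.7] yaw 1.2876 tiltz [-1.e-04  2.e-04 -1.e+00] q [ 0.41 -0.15  1.94  0.    1.35 -0.88] shift cm [ 0.031 -0.08   6.418] turn z None F [ 0.2 -0.6 -0.1] w 92.9
```

View pics/s1.png

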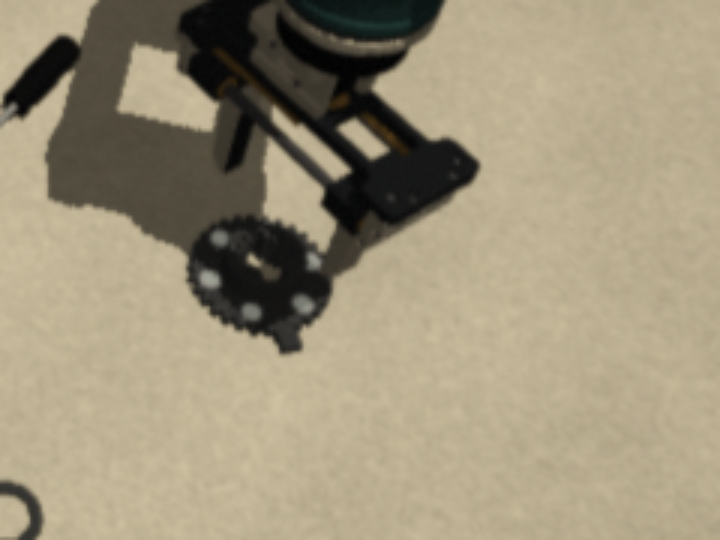

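The crop shows the open fingers straddling the collar from above, with the wheel at about (262,275) and its flag pointing lower right. I descend and close.

>>> arm_command --targets '[[1, [0.03, -0.07, 1.6], [0, 0, 0]], [1, [0, 0, 1.6], [0, 0, 0]], [1, [0, 0, 1.6], [0, 0, 0]], [1, [0, 0, 1.1], [0, 0, 0]], [1, [0, 0, 0.5], [0, 0, 0]], [1, [0, 0, 0], [0, 0, 0]], [0, [0, 0, 0], [0, 0, 0]], [0, [0, 0, 0], [0, 0, 0]], [0, [0, 0, 0], [0, 0, 0]], [0, [0, 0, 0], [0, 0, 0]], [0, [0, 0, 0], [0, 0, 0]], [0, [0, 0, 0], [0, 0, 0]]]'

```text
t: 3.75
eef_pos: [464.7, 230.4, 196.6]
eef_rot: [0.443, 3.11, 0.0]
wrist_force: [-0.3, -0.3, 1.3]
grip_width: 55.7
grip_force: 30.0
```

>>> arm_command --targets '[[0, [0, 0, -0.5], [0, 0, 0]], [0, [0, 0, -1.5], [0, 0, 0]], [0, [0, 0, -1], [0, 0, 0.1205]], [0, [0, 0, -1], [0, 0, 0.1205]], [0, [0, 0, -1], [0, 0, 0.1205]], [0, [0, 0, -1], [0, 0, 0.1205]], [0, [0, 0, -1], [0, 0, 0.1205]], [0, [0, 0, -1], [0, 0, 0.1205]], [0, [0, 0, -1], [0, 0, 0.1205]], [0, [0, 0, -1], [0, 0, 0.1205]], [0, [0, 0, -1], [0, 0, 0.1205]], [0, [0, 0, -1], [0, 0, 0.1205]], [0, [0, 0, -0.5], [0, 0, 0.1205]], [0, [0, 0, 0], [0, 0, 0.1205]], [0, [0, 0, 0], [0, 0, 0]], [0, [0, 0, 0], [0, 0, 0]]]'

```text
t: 5.75
eef_pos: [464.6, 230.4, 321.9]
eef_rot: [2.387, 2.042, 0.0]
wrist_force: [0.2, -1.0, -1.8]
grip_width: 55.3
grip_force: 30.0
```

```bash
python3 plan.py 522.7 -192.5 320 -0.158
```

```text
t 5.75 pos [464.6 230.4 321.9] yaw -0.1553 tiltz [ 2.e-04  1.e-04 -1.e+00] q [ 0.41 -0.2   1.88  0.    1.46  0.57] shift cm [-40.881  12.279   0.189] turn z 0.0027 F [ 0.2 -1.  -1.8] w 55.3
```

>>> arm_command --targets '[[0, [-1.5, 0.45, 0], [0, 0, 0]], [0, [-2.92, 0.88, 0], [0, 0, 0]], [0, [-2.92, 0.88, 0], [0, 0, 0]], [0, [-2.92, 0.88, 0], [0, 0, 0]], [0, [-2.92, 0.88, 0], [0, 0, 0]], [0, [-2.92, 0.88, 0], [0, 0, 0]], [0, [-2.92, 0.88, 0], [0, 0, 0]], [0, [-2.92, 0.88, 0], [0, 0, 0]], [0, [-2.92, 0.88, 0], [0, 0, 0]], [0, [-2.92, 0.88, 0], [0, 0, 0]], [0, [-2.92, 0.88, 0], [0, 0, 0]], [0, [-2.92, 0.88, 0], [0, 0, 0]], [0, [-2.92, 0.88, 0], [0, 0, 0]], [0, [-2.92, 0.88, 0], [0, 0, 0]], [0, [-1.42, 0.39, 0.18], [0, 0, 0.003]], [0, [0, 0, 0], [0, 0, 0]], [0, [0, 0, 0], [0, 0, 0]]]'

```text
t: 7.88
eef_pos: [521.4, -192.1, 319.7]
eef_rot: [-2.392, -2.036, -0.0]
wrist_force: [0.9, 0.0, -2.9]
grip_width: 55.7
grip_force: 30.0
```

```bash
python3 plan.py 522.7 -192.5 291 -0.158
python3 - <<'E'
from h import *
a=manip.capture("scene")[90:220,170:310]; b=manip.capture("top")[190:320,320:460]
cv2.imwrite("pics/s2.png",np.hstack([cv2.resize(a,None,fx=2.85,fy=2.85,interpolation=cv2.INTER_CUBIC),cv2.resize(b,None,fx=2.85,fy=2.85,interpolation=cv2.INTER_CUBIC)]))
E
```

```text
t 7.875 pos [ 521.4 -192.1  319.7] yaw -0.1605 tiltz [-1.e-04  3.e-04 -1.e+00] q [-0.4  -0.11  1.81  0.    1.45 -0.24] shift cm [-0.022  0.131  2.873] turn z -0.0025 F [ 0.9  0.  -2.9] w 55.7
```

View pics/s2.png

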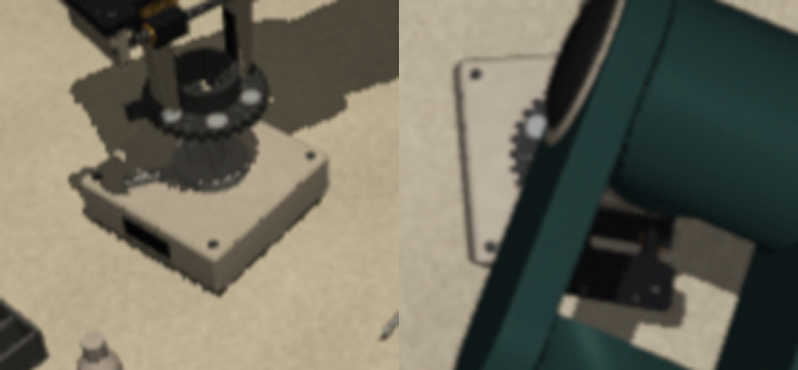

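The scene view shows the wheel level above the hub, with its flag and the pointer both to the left; the top view is blocked by the arm. One cross-check from the scene camera before lowering.

Run:
```python
from hub import *
im=cv2.imread("pics/scene0.png"); hsv=cv2.cvtColor(im,cv2.COLOR_BGR2HSV)
for X in ([522.7,-192,60],[586,-230,57],[464.5,230.5,8]): print(proj("scene",X).round(1))
u,v=proj("scene",[522.7,-192,60]).astype(int)
S=cv2.GaussianBlur(hsv[...,1],(3,3),0); print(S[v+8,u-26:u+26:2])
m=np.zeros_like(S); m[v-28:v+22,u-40:u+26]=(S[v-28:v+22,u-40:u+26]<28); m=cv2.morphologyEx(m,cv2.MORPH_OPEN,np.ones((2,2),np.uint8))
cs,_=cv2.findContours(m,cv2.RETR_EXTERNAL,cv2.CHAIN_APPROX_NONE); c=max(cs,key=cv2.contourArea)
P=np.array([ray("scene",p[0],60)[:2] for p in c]); 
# hub body hides the far rim only above it; keep rim points near 32 mm
cc,R=circ(P,np.array([522.7,-192.]),27,36); r=np.linalg.norm(P-cc,axis=1); print("hub scene",cc,R,((r>27)&(r<36)).sum(),len(P))
F=P[(r>50)&(P[:,0]>cc[0])]; 
if len(F): f=F.mean(0)-cc; print("ptr",np.arctan2(f[1],f[0]),r.max())
def win(im,x0,y0,x1,y1,z):
    hsv=cv2.cvtColor(im,cv2.COLOR_BGR2HSV); w=((hsv[...,0]>95)&(hsv[...,0]<155)&(hsv[...,2]>115)).astype(np.uint8)
    k=np.zeros_like(w);k[y0:y1,x0:x1]=1; n,l,st,ct=cv2.connectedComponentsWithStats(w*k)
    return np.array([ray("scene",ct[i],z)[:2] for i in range(1,n) if st[i,4]>6])
W=win(im,375,210,440,270,8); print("wheel0",len(W),W.round(1).tolist()); 
if len(W)>3: print(circ(W,W.mean(0),0,99))
W=win(manip.capture("scene"),210,105,275,145,319.7-196.6+8); print("wheel now",len(W),W.round(1).tolist())
```

```text
[243.4 144.3]
[212.8 151.9]
[406.1 239.5]
[30 30 31 33 36 39 44 47 36 29 30 29 29 29 29 29 29 30 34 49 55 55 55 56
 56 56]
hub scene [0. 0.] 0.0 0 4
ptr -0.3512465918769805 566.2789501711601
wheel0 0 []
wheel now 0 []
```

Run:
```python
from hub import *
im=cv2.imread("pics/scene0.png"); now=manip.capture("scene")
def comp(im,x0,y0,x1,y1,z):
    h=cv2.cvtColor(im,cv2.COLOR_BGR2HSV); w=((h[...,2]>110)&(h[...,1]<45)).astype(np.uint8); k=np.zeros_like(w);k[y0:y1,x0:x1]=1
    n,l,st,ct=cv2.connectedComponentsWithStats(w*k)
    return [(ray("scene",ct[i],z)[:2].round(1).tolist(),ct[i].round(1).tolist(),int(st[i,4])) for i in range(1,n) if st[i,4]>4]
print("wheel0",*comp(im,375,215,440,268,8),sep="\n"); print("now",*comp(now,210,112,272,142,131),sep="\n")
h=cv2.cvtColor(im,cv2.COLOR_BGR2HSV); u,v=243,144
S=cv2.GaussianBlur(h[...,1],(3,3),0); m=np.zeros_like(S); m[v-28:v+18,u-34:u+20]=S[v-28:v+18,u-34:u+20]<41
m=cv2.morphologyEx(m,cv2.MORPH_CLOSE,np.ones((3,3),np.uint8))
cs,_=cv2.findContours(m,cv2.RETR_EXTERNAL,cv2.CHAIN_APPROX_NONE); c=max(cs,key=cv2.contourArea)
P=np.array([ray("scene",p[0],60)[:2] for p in c]); cc,R=circ(P,np.array([522.7,-192.]),27,37); r=np.linalg.norm(P-cc,axis=1)
print("hub scene",cc,R,((r>27)&(r<37)).sum(),len(P)); F=P[(r>50)]
for p in F: pass
if len(F): f=F.mean(0)-cc; print("ptr",np.arctan2(f[1],f[0]),r.max(),len(F))
```

```text
wheel0
([459.6, 192.7], [392.3, 228.5], 19)
([434.0, 255.8], [424.2, 237.2], 16)
([493.8, 208.7], [389.6, 242.4], 28)
([468.8, 267.9], [420.4, 250.6], 28)
([498.6, 245.5], [403.3, 253.6], 29)
now
([504.1, -158.5], [257.5, 123.5], 20)
([559.9, -189.0], [229.9, 130.2], 13)
([541.0, -158.8], [245.7, 131.9], 24)
hub scene [ 526.68324112 -188.834332  ] 32.5997747068272 59 99
ptr -0.4956672311343357 71.36108741373972 20
```

The scene view puts the wheel about where the arm has it, and the hub agrees with the top view across the line of sight. Along that line the flange's side face biases it. I aim for (522.7, -192.5) and lower gently.

>>> arm_command --targets '[[0, [-0.02, 0.13, 0.8], [0, 0, 0]], [0, [0, 0, 1], [0, 0, 0]], [0, [0, 0, 1], [0, 0, 0]], [0, [0, 0, 0.2], [0, 0, 0]], [0, [0, 0, 0.2], [0, 0, 0]], [0, [0, 0, 0.2], [0, 0, 0]], [0, [0, 0, 0], [0, 0, 0]]]'

```text
t: 8.95
eef_pos: [522.9, -193.1, 285.8]
eef_rot: [2.393, 2.036, 0.0]
wrist_force: [-0.2, -0.4, -2.3]
grip_width: 55.3
grip_force: 30.0
```

```bash
python3 plan.py 522.7 -192.5 281 -0.158
```

```text
t 8.95 pos [ 522.9 -193.1  285.8] yaw -0.161 tiltz [ 1.e-04 -1.e-04 -1.e+00] q [-0.4  -0.08  1.84 -0.    1.39 -0.24] shift cm [ 0.052 -0.025  0.48 ] turn z -0.003 F [-0.2 -0.4 -2.3] w 55.3
```

>>> arm_command --targets '[[0, [0.03, 0, 0.15], [0, 0, 0]], [0, [0, 0, 0.15], [0, 0, 0]], [0, [0, 0, 0.15], [0, 0, 0]], [0, [0, 0, 0.15], [0, 0, 0]], [0, [0, 0, 0], [0, 0, 0]]]'

```text
t: 9.57
eef_pos: [522.9, -192.7, 279.6]
eef_rot: [-2.393, -2.036, 0.0]
wrist_force: [0.3, 0.3, -2.1]
grip_width: 55.7
grip_force: 30.0
```

>>> arm_command --targets '[[0, [0, 0, 0.2], [0, 0, 0]], [0, [0, 0, 0.2], [0, 0, 0]], [0, [0, 0, 0.2], [0, 0, 0]], [0, [0, 0, 0.2], [0, 0, 0]], [0, [0, 0, 0], [0, 0, 0]]]'

```text
t: 10.2
eef_pos: [522.9, -192.7, 271.5]
eef_rot: [-2.393, -2.035, 0.0]
wrist_force: [-0.0, -0.2, -2.2]
grip_width: 55.4
grip_force: 30.0
```

The wheel has slid 10 mm past the spline tops with no side force, so I carry on to home.

>>> arm_command --targets '[[0, [0, 0, 0.3], [0, 0, 0]], [0, [0, 0, 0.3], [0, 0, 0]], [0, [0, 0, 0.3], [0, 0, 0]], [0, [0, 0, 0.2], [0, 0, 0]], [0, [0, 0, 0.2], [0, 0, 0]], [0, [0, 0, 0.1], [0, 0, 0]], [0, [0, 0, 0], [0, 0, 0]]]'

```text
t: 11.08
eef_pos: [522.9, -192.7, 257.7]
eef_rot: [-2.393, -2.036, 0.0]
wrist_force: [0.9, -0.4, -1.5]
grip_width: 54.9
grip_force: 30.0
```

>>> arm_command --targets '[[0, [0, 0, 0.1], [0, 0, 0]], [0, [0, 0, 0], [0, 0, 0]], [1, [0, 0, 0], [0, 0, 0]], [1, [0, 0, 0], [0, 0, 0]], [1, [0, 0, 0], [0, 0, 0]], [1, [0, 0, 0], [0, 0, 0]], [1, [0, 0, -0.5], [0, 0, 0]], [1, [0, 0, -1.5], [0, 0, 0]], [1, [0, 0, -3], [0, 0, 0]], [1, [0, 0, -3], [0, 0, 0]], [1, [0, 0, -3], [0, 0, 0]], [1, [3, 0, -2], [0, 0, 0]], [1, [4, 0, 0], [0, 0, 0]], [1, [4, 0, 0], [0, 0, 0]], [1, [4, 0, 0], [0, 0, 0]], [1, [4, 0, 0], [0, 0, 0]], [1, [3, 0, 0], [0, 0, 0]], [1, [0, 0, 0], [0, 0, 0]]]'

```text
t: 13.32
eef_pos: [558.2, 25.9, 387.8]
eef_rot: [2.39, 2.038, 0.001]
wrist_force: [-0.9, -0.1, -0.0]
grip_width: 92.7
grip_force: 0.0
```

Run:
```python
from h import *
a=manip.capture("scene")[90:220,170:310]; b=manip.capture("top")[180:310,310:450]
cv2.imwrite("pics/s3.png",np.hstack([cv2.resize(x,None,fx=2.85,fy=2.85,interpolation=cv2.INTER_CUBIC) for x in(a,b)]))
```

```text
(no output)
```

View pics/s3.png

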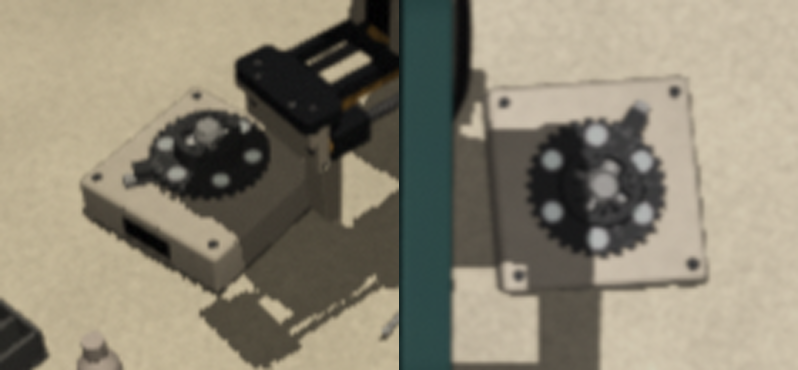

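The wheel lies flat on the flange with its flag over the pointer (top crop, tip at about (640,107)). The hub's cone stands out of the collar at about (603,185), and the gripper is clear.

```bash
python3 -c "
from bench import manip
print(manip.job_done())"
```

```text
the job is handed in; nothing more can be done
None
```

The filter wheel is on the hub, flag over the pointer, and looks flat and fully home in the last pictures; I let go, backed the gripper clear and handed the job in at about 13 s, with no verdict returned.

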